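# Ready a balance bike for the kickstand clearance shot

### The job

The bare balance bike leaning on the angle plate is to have its kickstand's ground clearance filmed by the video gauge. First turn the dial of the light controller until its white pointer stands at the yellow tab, then flip the kickstand all the way down over centre so that it snaps home against its stop, and last grip the bike's top tube, bring the bike off the angle plate and hold it upright, with both wheels on the granite and the kickstand's foot clear of it. Finish while still gripping and holding the bike upright, and leave the plate stack, reference ball, setup block and caliper where they lie.

Things in the scene. Friction and masses are not known exactly. Their poses are not given: they have to be found in the camera images.
- bike: Child's bare balance bike, green frame, white-spoked 254 mm wheels (do not turn; tyres 34 mm wide, crowned, axle ends 46 mm out), 0.95 kg, mass centre 180 mm up: cannot stand alone. Origin on the tyres' ground line midway between the wheels; -y forwards, +x its left (kickstand side, away from the robot), +z up. Starts leaning 12 degrees to its right, seat tube on the angle plate.
- top_tube (a point): Middle of the stretch of top tube to grip: on the axis of the round green tube, 30 mm thick, that runs along the bike's y, nearly level. At (0, -45, 244) mm in the bike's frame; axes as the bike's. It is straight and free for 40 mm either way; the down tube (32 mm thick) passes 17 mm below its underside.
- head_tube (a point): Top end of the steering-head tube (40 mm thick), the bike's highest point, (0, -204, 331) mm in its frame. The seat tube ends at (0, 104, 300) mm, 40 mm thick at its clamp; the axles lie 250 mm before and behind the bike's origin, 127 mm up.
- kickstand (a joint): Angle of the kickstand, rad: 0 = up (its start), pointing backwards along the rear wheel and 15 degrees above level; 1.92 = fully down against its stop. An over-centre spring cam drives it away from 0.90: up to its rest below that, down to the stop above it; about 1 N across the foot starts it.
- kickstand_hinge (a point): Pivot of the kickstand, on the bike's left at (55, 135, 125) mm in the bike's frame. The leg swings down about the axis (-0.866, 0, -0.5) of the bike's frame (right-hand rule), so from level and backwards (+y of the bike) to down and outwards (0.5, 0, -0.866).
- kickstand_foot (a point): Centre of the red foot (17 mm thick, 29 mm long) at the end of the kickstand, a round steel leg 11 mm thick; 112 mm from the pivot. With the bike upright and the kickstand down it is 28 mm above the granite, the foot's underside 20 mm; the bike would have to lean 10 degrees to its left to rest on it.
- angle_plate: Cast-iron angle plate, fixed: upright wall 100 mm wide, 20 mm thick, 200 mm high, with a foot 120 mm long towards the robot. Origin at the bottom middle of its working face, which looks along its +x; the bike leans on that face's top edge.
- dial_grip (a point): Point on the dial's axis at the height to grip. The dial is a black knob on top of the cream light controller (box 120 x 100 x 55 mm): bar grip 42 mm long, 14 mm thick, 32 mm high, its top 99 mm above the granite and 7 mm above this point. The bar lies along this frame's x; the knob's skirt is 44 mm wide.
- dial_pointer (a point): Outer end of the white pointer line on top of the dial, 21 mm from its axis towards the -x end of the bar (x axis along the bar).
- dial (a joint): Angle of the dial, rad, 0 to 5.24, grows clockwise seen from above; it starts at 0.1 to 0.7 and stays where it is left (stiff, 0.04 N m).
- mark_tab (a point): Yellow setting tab (16 x 7 mm) beside the scale, 43 mm from the dial's axis; its x axis points from the tab to the dial's axis. The dial is set when the pointer points at the tab (1.5 to 2.7 rad clockwise of the dial's zero).
- dropouts: Bystander: plate stack, stamped steel frame plates, about 110 x 44 x 38 mm, beyond the bike. Origin under its middle.
- master_ball: Bystander: reference ball, white, on a dark stem and 64 mm foot, 83 mm high. Origin under its middle.
- setup_block: Bystander: setup block, drilled steel, 50 x 75 x 25 mm. Origin under its middle.
- caliper: Bystander: digital caliper lying flat, 225 mm long, 14 mm thick. Origin under its slider.

How it is judged:
By the outcome, as a careful person would: the job done as asked, in the order asked, and still so for the second after the job is handed in, while the arm keeps its last pose, push and grip.
It also fails if it takes over 72 s, if anything falls off the work surface, if the arm or the gripper's body presses on something with over 40 N, if the wrist force passes 120 N, or if a joint passes its speed limit or range.

### The arm

A 7-joint arm with a two-finger parallel gripper is mounted at the origin on the work surface. World frame = base frame: x ahead of the robot, y to its left, z up, the work surface at z = 0. Lengths are in m, angles in degrees, forces in N, time in s.
With the tool pointing down it reaches from about 0.425 to 1.025 m from the base axis. Payload 3.6 kg.
Tool frame: the origin (TCP) lies midway between the tips of the shut fingers; the grasp point (between the pads) lies 19 mm behind it; z points along the fingers, y is the line along which they close (so a half turn about z gives the same grasp; the last joint's range is limited). The gripper opens to 85 mm and grips with 20 to 120 N. Pads are 22 mm wide; open, the fingers measure 114 mm over their backs; the gripper's body (76 mm by 85 mm) begins 54 mm behind the grasp point. The pads swing forward as they close: fully open they stand 13 mm farther back than shut.
Start: joints at [59.101, 33.873, 2.773, 92.16, -1.908, 54.013, -1.931], TCP at [0.313, -0.654, 0.231] pointing down, gripper open.
Joint ranges: [-153.93, 153.93], [-27.13, 128.08], [-72.61, 78.16], [10.71, 143.7], [-87.88, 267.88], [4.46, 118.87], [-176.78, 176.78]. Speed limits (degrees/s): [147.25, 147.25, 180, 180, 180, 180, 180].

### API

Orientations are given as a 3x3 rotation matrix whose columns are the frame's x, y, z axes.
In Python, from bench import arm, optics gives the robot as it stands (arm), with the cameras (optics).
- The arm moves only by the tool creep_tool, called after "Emit:" as name(argument=value, ...) on one line, values as JSON. Schema: {"type":"object","properties":{"increments":{"type":"array","items":{"type":"object","properties":{"tx":{"type":"number"},"ty":{"type":"number"},"tz":{"type":"number"},"twist":{"type":"number"}},"additionalProperties":false},"minItems":1,"maxItems":20},"aperture":{"type":"number"},"force":{"type":"number"},"only":{"type":"string"},"quiet":{"type":"boolean"},"lines":{"type":"string"}},"required":["increments"],"additionalProperties":false}. increments is a list of rows, 1 to 20 of them, each an object with the fields tx, ty, tz (the shift in m), twist (a turn about the tool's z in degrees); a field left out counts as zero; each row is the pose to reach, as a shift and turn from the pose commanded when the call began, along the tool's axes at that moment; what a row does not reach only later rows make up. A row lasts 1/8 s, in which the tool goes at most 0.0625 m and 10.7 degrees, less where a joint would pass 70% of its speed; a pose out of reach is approached as far as the arm can. aperture is the finger opening in m, set as the call begins (left out keeps the last). The fingers move at their own pace and stop on an object; force is the grip in N (left out, the last holds). Time passes only in rows, so rows that do not move let the fingers close. The tool returns the time, the measured TCP pose, the force, the opening and the grip force at its end. only (a regular expression) keeps the lines of the reply that match it, lines (a string "A,B") keeps lines A to B, and quiet returns only ok. Input that does not fit is refused with a message, and nothing moves.
- arm.state(): the state, without advancing time (a new reading comes with each control period).
- optics.read_camera(name): name is "scene" or "top" or "wrist"; returns the picture (480x640x3 uint8, blue, green, red); there is no depth.
- optics.camera_params(name): a dict with "mtx" (3x3 intrinsics, pixels), "cam_to_world" (4x4, takes a point from camera to world coordinates). Camera axes: x right, y up, looking along -z (the intrinsics and any distortion apply to the point x, -y, -z); pixel columns grow to the right and rows downward; lengths in m; the calibration is good to about 2 mm. The wrist camera is an equidistant fisheye: a pixel r from the principal point sees the ray r / f radians off the axis. A picture is of the moment at which its call begins: read the wrist's pose just before it. camera_params takes no time and is no camera call; for the wrist camera it gives the pose at the moment of the call.
- arm.close_job(): hands the job in; it is judged then, once.
The state is a dict: "time_s": time; "joint_pos": joint angles; "qvel": joint speeds; "joint_efforts": joint torques, N m; "tool_pos": TCP position; "tcp_rot": TCP orientation; "force": force on the tool from outside, world axes, zero at the start; "torque": the same for the moment, N m; "finger_gap": finger opening in m; "gripper_force": force on a finger pad.
Only numpy, scipy, OpenCV 4.12 (cv2) and the standard library are available. Lean on these libraries where they do the work, as an engineer would, in place of code of your own. Each camera call takes 0.05 s, during which the arm holds its last target. There are 200 camera calls.

## Working session

There is one attempt and no reset: what is moved stays moved. The work goes in short steps, Python scripts to look and compute and a tool call to move; the robot and the scene stay as the last step left them, time stands still between calls to the robot, and variables do not carry over. Pictures are saved under pics/ and viewed, at most 12 in all, crops included, and the job is handed in when it is done.

```bash
ls; mkdir -p pics; python3 - <<'E'
from bench import arm, optics
import cv2,numpy as np
for n in("scene","top"):
    cv2.imwrite(f"pics/{n}0.png",optics.read_camera(n)); p=optics.camera_params(n); print(n,np.round(p["mtx"],1).tolist(),np.round(p["cam_to_world"],4).tolist(),[k for k in p])
s=arm.state(); print(s["time_s"],s["tool_pos"],np.round(s["tcp_rot"],3).tolist(),s["force"])
E
```

```text
bench.py
pics
scene [[498.5, 0.0, 313.1], [0.0, 498.5, 232.8], [0.0, 0.0, 1.0]] [[0.8549, -0.4273, 0.2943, 0.7652], [0.5188, 0.7084, -0.4784, -0.4419], [-0.004, 0.5617, 0.8273, 0.9676], [0.0, 0.0, 0.0, 1.0]] ['mtx', 'cam_to_world']
top [[438.2, 0.0, 320.9], [0.0, 438.2, 233.3], [0.0, 0.0, 1.0]] [[-0.0071, 0.9868, -0.162, 0.3723], [-0.9999, -0.0055, 0.0099, 0.0203], [0.0089, 0.162, 0.9867, 1.0584], [0.0, 0.0, 0.0, 1.0]] ['mtx', 'cam_to_world']
0.1 [ 0.31228432 -0.65341564  0.2302148 ] [[0.902, 0.431, -0.001], [0.431, -0.902, 0.002], [-0.0, -0.002, -1.0]] [ 0.1568137  -1.1383521  -0.30631847]
```

View pics/scene0.png

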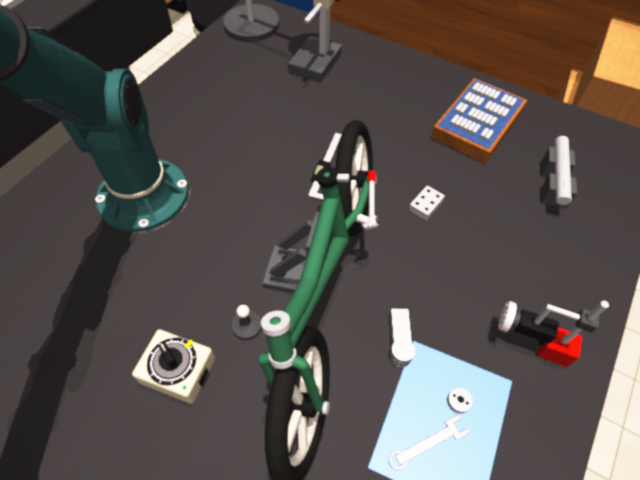

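View pics/top0.png

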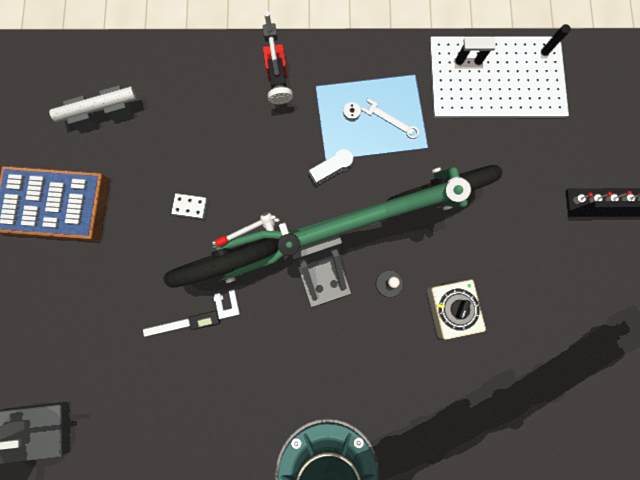

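The scene view shows the robot, the leaning bike, and the light controller at (175,365). In the top view the dial is at about (461,309), the yellow tab at (440,307), the head tube at (457,189), the seat clamp at (289,244) and the red foot at (221,241). Next I measure these points.

```bash
cat > h.py <<'E'
import cv2,numpy as np
from bench import arm, optics
def ray(n,uv,P=None):
    P=P or optics.camera_params(n);K=np.array(P["mtx"]);T=np.array(P["cam_to_world"])
    x=(uv[0]-K[0,2])/K[0,0];y=(uv[1]-K[1,2])/K[1,1]
    d=T[:3,:3]@np.array([x,-y,-1.]);return T[:3,3],d/np.linalg.norm(d)
def onz(n,uv,z):
    o,d=ray(n,uv);return o+d*(z-o[2])/d[2]
def tri(a,b):
    (o,d),(p,e)=ray("top",a),ray("scene",b)
    s=np.linalg.lstsq(np.c_[d,-e],p-o,rcond=None)[0]
    A,B=o+d*s[0],p+e*s[1];return (A+B)/2,np.linalg.norm(A-B)
def proj(n,X):
    P=optics.camera_params(n);K=np.array(P["mtx"]);T=np.array(P["cam_to_world"])
    c=T[:3,:3].T@(np.asarray(X)-T[:3,3]);return K[0,0]*c[0]/-c[2]+K[0,2],K[1,1]*-c[1]/-c[2]+K[1,2]
def blobs(im,lo,hi,roi,mn=5):
    x0,y0,x1,y1=roi;h=cv2.cvtColor(im[y0:y1,x0:x1],cv2.COLOR_BGR2HSV)
    n,l,s,c=cv2.connectedComponentsWithStats(cv2.inRange(h,lo,hi))
    return [(c[i]+[x0,y0],s[i].tolist()[2:]) for i in range(1,n) if s[i][4]>=mn]
E
python3 - <<'E'
from h import *
np.set_printoptions(precision=4,suppress=True)
T=cv2.imread("pics/top0.png");S=cv2.imread("pics/scene0.png")
print("red",blobs(T,(0,150,100),(8,255,255),(190,210,260,270)),blobs(S,(0,150,100),(8,255,255),(350,150,400,200)))
print("yel",blobs(T,(22,120,120),(35,255,255),(425,275,490,345),3),blobs(S,(22,120,120),(35,255,255),(130,325,220,405),3))
def z(im,r,k): return cv2.resize(im[r[1]:r[3],r[0]:r[2]],None,fx=k,fy=k,interpolation=cv2.INTER_CUBIC)
a=np.hstack([z(T,(425,275,492,345),4.28),z(S,(130,328,217,403),4)[:299]]) if 0 else None
W=np.zeros((600,800,3),np.uint8)
for im,r,x,y in((T,(425,275,491,341),0,0),(S,(130,325,220,405),400,0),(T,(200,200,300,270),0,300),(S,(300,120,400,190),400,300)):
    k=min(400/(r[2]-r[0]),300/(r[3]-r[1]));c=z(im,r,k);W[y:y+c.shape[0],x:x+c.shape[1]]=c[:600-y,:800-x]
cv2.imwrite("pics/z0.png",W)
E
```

```text
red [(array([220.9681, 240.8298]), [13, 11, 94])] [(array([371.2716, 174.9383]), [9, 11, 81])]
yel [(array([440.52, 305.56]), [8, 4, 25])] [(array([188.7317, 343.0732]), [9, 9, 41])]
```

View pics/z0.png

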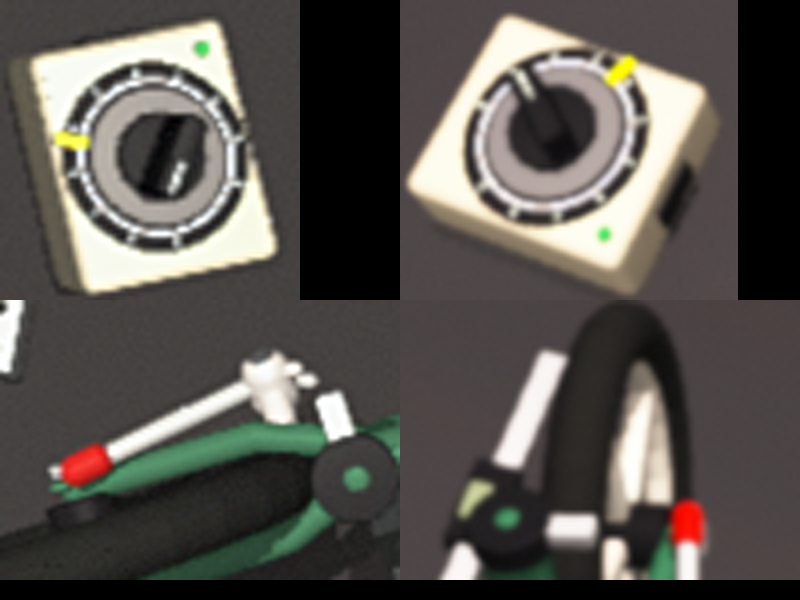

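```bash
python3 - <<'E'
from h import *
np.set_printoptions(precision=4,suppress=True)
print("ring",tri((458.8,309.1),(171.6,361)),onz("top",(458.8,309.1),.057),onz("scene",(171.6,361),.057))
print("tab",tri((440.5,305.6),(188.7,343.1)),onz("top",(440.5,305.6),.057),onz("scene",(188.7,343.1),.057))
print("ptr",tri((464.2,314.2),(163.1,346.3)),onz("top",(464.2,314.2),.099),onz("scene",(163.1,346.3),.099))
S=cv2.imread("pics/scene0.png");T=cv2.imread("pics/top0.png")
c=(onz("top",(458.8,309.1),.057)+onz("scene",(171.6,361),.057))/2
for n,im in(("scene",S),("top",T)):   # bright px on the knob rectified onto z=.099
  P=optics.camera_params(n);g=[]
  k=2000;H=[]
  q=[(-.03,-.03),(.03,-.03),(.03,.03),(-.03,.03)]
  src=np.float32([proj(n,[c[0]+a,c[1]+b,.099]) for a,b in q])
  dst=np.float32([[ (.03-b)*5000,(.03-a)*5000] for a,b in q])
  w=cv2.warpPerspective(im,cv2.getPerspectiveTransform(src,dst),(300,300)); H.append(w)
  cv2.imwrite(f"pics/r_{n}.png",w)
cv2.imwrite("pics/rect.png",np.hstack([cv2.imread("pics/r_scene.png"),cv2.imread("pics/r_top.png")]))
print("foot",tri((220.97,240.83),(371.27,174.94)),"head",tri((457.5,189),(276,320)))
print("seat",tri((288.5,244),(327,174)))
E
```

```text
ring (array([ 0.3618, -0.3015,  0.0515]), np.float64(0.0008370883925215798)) [ 0.3616 -0.3001  0.057 ] [ 0.3646 -0.3021  0.057 ]
tab (array([ 0.37  , -0.2583,  0.0587]), np.float64(0.0007500990570325976)) [ 0.3697 -0.2591  0.057 ] [ 0.3695 -0.2578  0.057 ]
ptr (array([ 0.3519, -0.2963,  0.1012]), np.float64(0.0019961665848805994)) [ 0.3511 -0.2977  0.099 ] [ 0.3517 -0.2953  0.099 ]
foot (array([0.5057, 0.2186, 0.1568]), np.float64(0.00013116975564409243)) head (array([ 0.5689, -0.2233,  0.3267]), np.float64(0.0005571473892507598))
seat (array([0.4798, 0.0701, 0.2912]), np.float64(0.0007504519630016747))
```

View pics/rect.png

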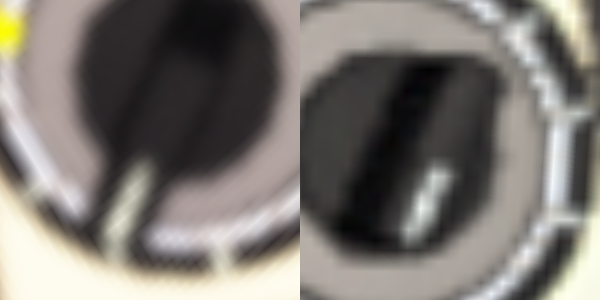

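The pointer azimuth is about 160° and the tab's is about 81°, so the dial needs about 79° clockwise. The dial axis is near (0.363, -0.301). I move above it and turn 45.5° to align with the bar.

Emit:
creep_tool(increments=[{"tx":0.198,"ty":-0.296,"tz":0.06,"twist":45.5},{"tx":0.198,"ty":-0.296,"tz":0.06,"twist":45.5},{"tx":0.198,"ty":-0.296,"tz":0.06,"twist":45.5},{"tx":0.198,"ty":-0.296,"tz":0.06,"twist":45.5},{"tx":0.198,"ty":-0.296,"tz":0.06,"twist":45.5},{"tx":0.198,"ty":-0.296,"tz":0.06,"twist":45.5},{"tx":0.198,"ty":-0.296,"tz":0.06,"twist":45.5},{"tx":0.198,"ty":-0.296,"tz":0.06,"twist":45.5},{"tx":0.198,"ty":-0.296,"tz":0.06,"twist":45.5}], aperture=0.06, force=40)

```text
time_s: 1.23
tool_pos: [0.3637, -0.3036, 0.1716]
tcp_rot: [[0.939, -0.344, 0.001], [-0.344, -0.939, -0.001], [0.001, 0.001, -1.0]]
force: [-0.4, -1.1, 0.4]
finger_gap: 0.0601
gripper_force: 0.0
```

```bash
cat >> h.py <<'E'
def bikeR(yaw,lean): # lean>0 to the right
    from scipy.spatial.transform import Rotation as R
    return (R.from_euler("z",yaw)*R.from_euler("y",-lean)).as_matrix()
HEAD=np.array([0,-.204,.331]);SEAT=np.array([0,.104,.3]);TUBE=np.array([0,-.045,.244]);HINGE=np.array([.055,.135,.125])
def foot(q): return HINGE+.112*(np.cos(q-.2618)*np.array([0,1,0])+np.sin(q-.2618)*np.array([.5,0,-.866]))
E
python3 - <<'E'
from h import *
from scipy.optimize import least_squares
np.set_printoptions(precision=4,suppress=True)
M=np.array([[.5689,-.2233,.3267],[.4798,.0701,.2912],[.5057,.2186,.1568]]);B=np.array([HEAD,SEAT,foot(0)])
f=lambda p:((B@bikeR(p[0],p[1]).T+p[2:])-M).ravel()
r=least_squares(f,[.3,.2,.5,0,0]);print(r.x,np.degrees(r.x[:2]),r.fun.reshape(3,3))
R=bikeR(*r.x[:2]);np.save("bike.npy",r.x)
for n,b in(("tube",TUBE),("hinge",HINGE),("foot0",foot(0)),("foot.9",foot(.9)),("foot1.3",foot(1.3)),("foot1.92",foot(1.92))):print(n,R@b+r.x[2:])
print(R)
s=arm.state();print(s["joint_pos"])
cv2.imwrite("pics/w1.png",optics.read_camera("wrist"))
p=optics.camera_params("wrist");print(p)
E
```

```text
[ 0.3104  0.2019  0.5698 -0.0117  0.0004] [17.7821 11.5705] [[ 0.     -0.003  -0.002 ]
 [ 0.001  -0.0012  0.0032]
 [-0.001   0.0042 -0.0012]]
tube [ 0.537  -0.0695  0.2395]
hinge [0.556  0.1256 0.1339]
foot0 [0.5047 0.2228 0.1556]
foot.9 [0.5707 0.2248 0.084 ]
foot1.3 [0.5996 0.1993 0.0618]
foot1.92 [0.6295 0.1389 0.0505]
[[ 0.9329 -0.3054 -0.191 ]
 [ 0.2992  0.9522 -0.0613]
 [ 0.2006  0.      0.9797]]
[ 23.7682  21.8239  13.5348 127.393   -9.4821  31.5974 -65.6429]
{'mtx': array([[371.6483,   0.    , 314.3573],
       [  0.    , 371.6483, 236.4034],
       [  0.    ,   0.    ,   1.    ]]), 'cam_to_world': array([[-0.3428,  0.8971,  0.2788,  0.4356],
       [-0.9394, -0.3279, -0.1001, -0.3295],
       [ 0.0016, -0.2962,  0.9551,  0.3145],
       [ 0.    ,  0.    ,  0.    ,  1.    ]])}
```

View pics/w1.png

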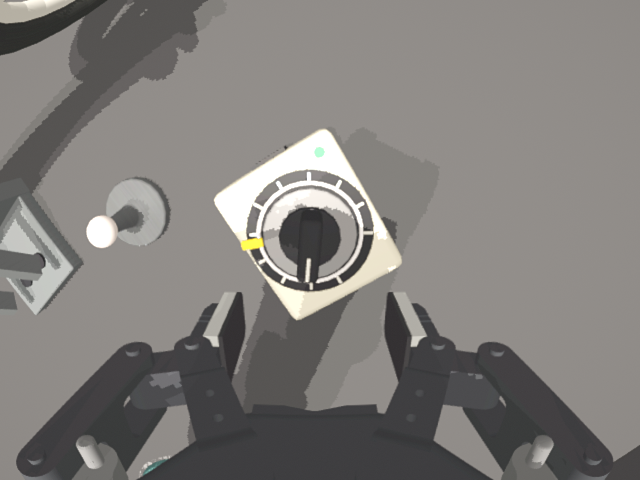

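The wrist view shows the bar lined up with the fingers: pointer end (308,283), far bar end (312,208), tab (252,244), ring centre about (309,231). I use these to refine the estimate.

```bash
cat >> h.py <<'E'
def wray(uv,P):
    K=P["mtx"];T=P["cam_to_world"];a=np.array([uv[0]-K[0,2],uv[1]-K[1,2]])/K[0,0];r=np.linalg.norm(a)+1e-9
    d=T[:3,:3]@np.array([np.sin(r)*a[0]/r,-np.sin(r)*a[1]/r,-np.cos(r)]);return T[:3,3],d
def wonz(uv,z,P=None):
    o,d=wray(uv,P or optics.camera_params("wrist"));return o+d*(z-o[2])/d[2]
E
python3 - <<'E'
from h import *
np.set_printoptions(precision=4,suppress=True)
im=cv2.imread("pics/w1.png");g=im[150:310,225:400];h=cv2.cvtColor(g,cv2.COLOR_BGR2HSV)
t=blobs(im,(22,120,120),(35,255,255),(225,200,280,280));print(t)
for n,u,z in(("ring",(309.5,232),.056),("tab",t[0][0],.057),("ptr",(308,283),.099),("ptrin",(308.5,259),.099),("far",(312,208),.099)):print(n,wonz(u,z))
E
```

```text
[(array([252.1014, 243.4977]), [23, 12, 217])]
ring [ 0.3645 -0.3003  0.056 ]
tab [ 0.3711 -0.2576  0.057 ]
ptr [ 0.345  -0.2925  0.099 ]
ptrin [ 0.3602 -0.2985  0.099 ]
far [ 0.3898 -0.3117  0.099 ]
```

Emit:
creep_tool(increments=[{"ty":-0.0027,"tz":0.05},{"ty":-0.0027,"tz":0.096},{"ty":-0.0027,"tz":0.096},{"ty":-0.0027,"tz":0.096}])

```text
time_s: 1.78
tool_pos: [0.3648, -0.3004, 0.0762]
tcp_rot: [[0.939, -0.343, 0.001], [-0.343, -0.939, -0.001], [0.001, 0.001, -1.0]]
force: [0.3, -0.1, 0.5]
finger_gap: 0.0601
gripper_force: 0.0
```

Emit:
creep_tool(increments=[{},{},{},{},{},{}], aperture=0.0, force=50)

```text
time_s: 2.52
tool_pos: [0.3654, -0.3007, 0.0767]
tcp_rot: [[0.94, -0.342, 0.003], [-0.342, -0.94, -0.003], [0.004, 0.002, -1.0]]
force: [-1.7, -1.8, 8.0]
finger_gap: 0.013
gripper_force: 51.3
```

Emit:
creep_tool(increments=[{"twist":8},{"twist":16},{"twist":24},{"twist":32},{"twist":40},{"twist":48},{"twist":56},{"twist":64},{"twist":72},{"twist":79},{"twist":79},{"twist":79}])

```text
time_s: 4.03
tool_pos: [0.3628, -0.3022, 0.0767]
tcp_rot: [[-0.159, -0.987, 0.0], [-0.987, 0.159, -0.005], [0.005, -0.001, -1.0]]
force: [-5.8, -4.4, 10.6]
finger_gap: 0.0128
gripper_force: 51.6
```

```bash
python3 - <<'E'
from h import *
cv2.imwrite("pics/s2.png",optics.read_camera("scene"));print(arm.state()["torque"],arm.state()["joint_pos"])
E
```

```text
[-0.77804043  1.31263758 -0.06339806] [  13.69161752   34.78957763   28.06562444  131.40362899  -43.36698912
   22.65617019 -110.7749394 ]
```

Emit:
creep_tool(increments=[{},{},{}], aperture=0.06)

```text
time_s: 4.45
tool_pos: [0.365, -0.2986, 0.0753]
tcp_rot: [[-0.155, -0.988, 0.0], [-0.988, 0.155, 0.001], [-0.001, -0.0, -1.0]]
force: [0.2, -0.8, 0.3]
finger_gap: 0.0601
gripper_force: 0.0
```

Emit:
creep_tool(increments=[{"tz":-0.05},{"tz":-0.1},{"tz":-0.14},{"tz":-0.14}])

```text
time_s: 4.95
tool_pos: [0.3663, -0.3001, 0.2176]
tcp_rot: [[-0.154, -0.988, 0.005], [-0.988, 0.154, -0.003], [0.002, -0.006, -1.0]]
force: [0.6, 0.6, -1.3]
finger_gap: 0.0596
gripper_force: 0.0
```

```bash
python3 - <<'E'
from h import *
im=optics.read_camera("wrist");print(optics.camera_params("wrist"))
T=optics.read_camera("top");S=optics.read_camera("scene")
cv2.imwrite("pics/w3f.png",im);cv2.imwrite("pics/s3.png",S)
W=np.zeros((480,800,3),np.uint8);W[:,:480]=im[:,80:560];W[:300,480:800]=cv2.resize(S[320:410,128:224],(320,300),interpolation=cv2.INTER_CUBIC)
cv2.imwrite("pics/w3.png",W)
E
```

```text
{'mtx': array([[371.64829954,   0.        , 314.35727082],
       [  0.        , 371.64829954, 236.40339741],
       [  0.        ,   0.        ,   1.        ]]), 'cam_to_world': array([[-0.98816833, -0.14567056, -0.04799424,  0.35419195],
       [ 0.15335038, -0.94380689, -0.29276648, -0.37410484],
       [-0.00264983, -0.2966625 ,  0.95497871,  0.35894894],
       [ 0.        ,  0.        ,  0.        ,  1.        ]])}
```

View pics/w3.png

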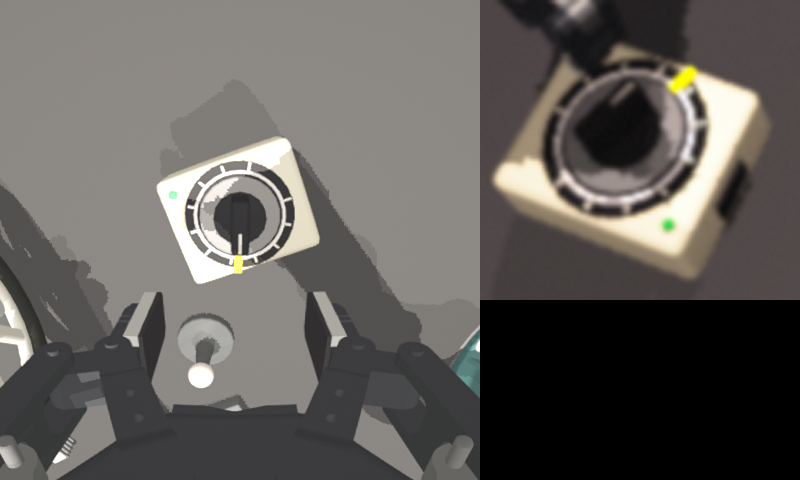

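The pointer line ends at (240,254) in the crop and the tab is at (238,264), nearly in line. I check the angle numerically and plan the kickstand push.

```bash
python3 - <<'E'
from h import *
np.set_printoptions(precision=4,suppress=True)
im=cv2.imread("pics/w3f.png");P=optics.camera_params("wrist")
t=blobs(im,(22,120,120),(35,255,255),(290,240,350,290));g=blobs(im,(0,0,120),(180,70,255),(312,228,328,254),8);print(t,g)
c=wonz((319.5,214.5),.057,P);tab=wonz(t[0][0],.057,P);a=lambda v:np.degrees(np.arctan2(v[1],v[0]))
e,i=wonz((320,254),.099,P),wonz((320,235),.099,P);print(c,tab,e,i,"tab",a(tab-c),"line",a(e-i),"end",a(e-c))
E
```

```text
[(array([318.    , 255.8947]), [7, 3, 19]), (array([317.9898, 265.6122]), [9, 14, 98])] [(array([319.5, 243.5]), [4, 20, 80])]
[ 0.3603 -0.299   0.057 ] [ 0.3671 -0.263   0.057 ] [ 0.3635 -0.2797  0.099 ] [ 0.3613 -0.2942  0.099 ] tab 79.3685245940985 line 81.4227728706432 end 80.66536951739839
```

The dial is set to within about 2°. I now shut the fingers, rise over the bike and stop above the kickstand foot, turning to face across the bike.

Emit:
creep_tool(increments=[{"tz":-0.06},{"tz":-0.12},{"tz":-0.18},{"tx":-0.538,"ty":-0.067,"tz":-0.18,"twist":-26.8},{"tx":-0.538,"ty":-0.067,"tz":-0.18,"twist":-26.8},{"tx":-0.538,"ty":-0.067,"tz":-0.18,"twist":-26.8},{"tx":-0.538,"ty":-0.067,"tz":-0.18,"twist":-26.8},{"tx":-0.538,"ty":-0.067,"tz":-0.18,"twist":-26.8},{"tx":-0.538,"ty":-0.067,"tz":-0.18,"twist":-26.8},{"tx":-0.538,"ty":-0.067,"tz":-0.18,"twist":-26.8},{"tx":-0.538,"ty":-0.067,"tz":-0.18,"twist":-26.8},{"tx":-0.538,"ty":-0.067,"tz":-0.18,"twist":-26.8},{"tx":-0.538,"ty":-0.067,"tz":-0.18,"twist":-26.8},{"tx":-0.538,"ty":-0.067,"tz":-0.18,"twist":-26.8},{"tx":-0.538,"ty":-0.067,"tz":-0.18,"twist":-26.8},{"tx":-0.538,"ty":-0.067,"tz":-0.18,"twist":-26.8}], aperture=0.0, force=40)

```text
time_s: 7.1
tool_pos: [0.5144, 0.2203, 0.3954]
tcp_rot: [[0.304, -0.953, -0.0], [-0.953, -0.304, 0.001], [-0.001, 0.0, -1.0]]
force: [-0.0, -0.2, 0.2]
finger_gap: -0.0001
gripper_force: 0.0
```

```bash
python3 - <<'E'
from h import *
print(arm.state()["joint_pos"])
im=optics.read_camera("wrist");print(optics.camera_params("wrist"))
cv2.imwrite("pics/w4.png",im)
E
```

```text
[ -62.58280724   15.89859686   44.69098481  103.85467216  -12.2972314
   65.21331756 -176.0745654 ]
{'mtx': array([[371.64829954,   0.        , 314.35727082],
       [  0.        , 371.64829954, 236.40339741],
       [  0.        ,   0.        ,   1.        ]]), 'cam_to_world': array([[-9.52191860e-01,  2.91622693e-01,  9.10322319e-02,
         5.38447219e-01],
       [-3.05500645e-01, -9.09068364e-01, -2.83309134e-01,
         1.47990950e-01],
       [ 1.35149598e-04, -2.97575056e-01,  9.54698417e-01,
         5.38321245e-01],
       [ 0.00000000e+00,  0.00000000e+00,  0.00000000e+00,
         1.00000000e+00]])}
```

View pics/w4.png

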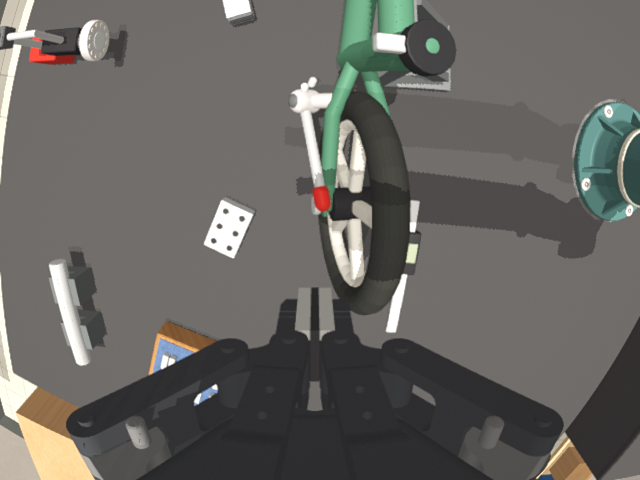

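The wrist view shows the red foot at about (322,199) beside the rear hub, with the wheel on its robot side. J7 is near its limit, so I turn back 180° (same finger geometry). Then I refine the foot position with this ray.

```bash
python3 - <<'E'
from h import *
np.set_printoptions(precision=4,suppress=True)
im=cv2.imread("pics/w4.png");P=optics.camera_params("wrist")
for u,s in blobs(im,(0,150,100),(8,255,255),(290,170,350,230)):print(u,s,wonz(u,.1568,P))
p=np.load("bike.npy");R=bikeR(p[0],p[1])
for q in(0,.2,.4,.6,.8,.9,1.0,1.1,1.2,1.3,1.5): print(q,R@foot(q)+p[2:])
E
```

```text
[321.5233 197.8634] [18, 26, 344] [0.5078 0.2187 0.1568]
0 [0.5047 0.2228 0.1556]
0.2 [0.5175 0.2307 0.1391]
0.4 [0.5319 0.2344 0.1224]
0.6 [0.5473 0.2337 0.1061]
0.8 [0.563  0.2288 0.091 ]
0.9 [0.5707 0.2248 0.084 ]
1.0 [0.5784 0.2198 0.0776]
1.1 [0.5858 0.2138 0.0716]
1.2 [0.5929 0.207  0.0664]
1.3 [0.5996 0.1993 0.0618]
1.5 [0.6118 0.1819 0.0547]
```

Emit:
creep_tool(increments=[{"twist":-180},{"twist":-180},{"twist":-180},{"twist":-180},{"twist":-180},{"twist":-180},{"twist":-180},{"twist":-180},{"twist":-180},{"twist":-180},{"twist":-180},{"twist":-180},{"twist":-180},{"twist":-180},{"twist":-180},{"twist":-180},{"twist":-180},{"twist":-180},{"twist":-180},{"twist":-180}])

```text
time_s: 9.65
tool_pos: [0.5145, 0.2218, 0.3954]
tcp_rot: [[-0.305, 0.952, 0.0], [0.952, 0.305, 0.0], [0.0, 0.0, -1.0]]
force: [-0.7, 0.1, -0.6]
finger_gap: 0.0
gripper_force: 0.0
```

```bash
python3 -c "
from bench import arm, optics;print(arm.state()['joint_pos'])"
```

```text
[-37.43161569  12.85900259  11.70112314 102.86768136  -2.86506919
  64.55370133  -7.01145191]
```

Emit:
creep_tool(increments=[{"tx":-0.003,"ty":0.002,"tz":0.06},{"tx":-0.003,"ty":0.002,"tz":0.12},{"tx":-0.003,"ty":0.002,"tz":0.17},{"tx":-0.003,"ty":0.002,"tz":0.2},{"tx":-0.003,"ty":0.002,"tz":0.219},{"tx":-0.003,"ty":0.002,"tz":0.219},{"tx":-0.003,"ty":0.002,"tz":0.219}])

```text
time_s: 10.52
tool_pos: [0.518, 0.22, 0.1771]
tcp_rot: [[-0.306, 0.952, 0.001], [0.952, 0.306, 0.001], [0.0, 0.001, -1.0]]
force: [-1.2, 0.6, 0.5]
finger_gap: -0.0
gripper_force: 0.0
```

```bash
python3 - <<'E'
from h import *
np.set_printoptions(precision=4,suppress=True)
s=arm.state();t=np.array(s["tool_pos"]);R=np.array(s["tcp_rot"])
for w in((.5245,.2307,.148),(.539,.234,.131),(.554,.234,.1145),(.568,.230,.0995),(.583,.222,.086),(.598,.21,.075)):print(R.T@(np.array(w)-t))
E
```

```text
[0.0082 0.0094 0.0291]
[0.0069 0.0242 0.0461]
[0.0023 0.0384 0.0626]
[-0.0058  0.0505  0.0776]
[-0.018   0.0623  0.0912]
[-0.034   0.0729  0.1022]
```

Emit:
creep_tool(increments=[{"tx":0.004,"ty":0.004,"tz":0.015},{"tx":0.008,"ty":0.0095,"tz":0.029},{"tx":0.0075,"ty":0.017,"tz":0.038},{"tx":0.007,"ty":0.024,"tz":0.046},{"tx":0.007,"ty":0.024,"tz":0.046}])

```text
time_s: 11.15
tool_pos: [0.5413, 0.236, 0.1305]
tcp_rot: [[-0.307, 0.952, 0.005], [0.952, 0.307, 0.003], [0.001, 0.006, -1.0]]
force: [2.7, 3.4, 4.8]
finger_gap: -0.0004
gripper_force: 2.9
```

```bash
python3 - <<'E'
from h import *
S=optics.read_camera("scene");T=optics.read_camera("top")
print("red",blobs(T,(0,150,100),(8,255,255),(190,190,280,280)),blobs(S,(0,150,100),(8,255,255),(340,140,430,230)))
E
```

```text
red [(array([222.25 , 234.125]), [4, 7, 24])] [(array([379.25490196, 181.96078431]), [7, 9, 51])]
```

Emit:
creep_tool(increments=[{"tx":-0.002,"ty":0.007,"tz":0.008},{"tx":-0.005,"ty":0.0145,"tz":0.0165},{"tx":-0.009,"ty":0.02,"tz":0.024},{"tx":-0.013,"ty":0.0265,"tz":0.0315},{"tx":-0.019,"ty":0.032,"tz":0.039},{"tx":-0.025,"ty":0.038,"tz":0.045},{"tx":-0.033,"ty":0.044,"tz":0.051},{"tx":-0.041,"ty":0.049,"tz":0.056},{"tx":-0.041,"ty":0.049,"tz":0.056}])

```text
time_s: 12.38
tool_pos: [0.5979, 0.2082, 0.074]
tcp_rot: [[-0.305, 0.952, -0.0], [0.952, 0.305, -0.001], [-0.001, -0.0, -1.0]]
force: [-0.8, 0.0, -0.2]
finger_gap: -0.0001
gripper_force: 0.0
```

```bash
python3 - <<'E'
from h import *
S=optics.read_camera("scene");T=optics.read_camera("top")
a,b=blobs(T,(0,150,100),(8,255,255),(190,160,300,280)),blobs(S,(0,150,100),(8,255,255),(340,140,450,260));print(a,b)
if a and b:print(tri(a[0][0],b[0][0]))
cv2.imwrite("pics/s5.png",np.hstack([S[100:340,240:480],T[140:300,160:320].repeat(2,0).repeat(2,1)[:240]]).repeat(1,0))
E
```

```text
[(array([220.95180723, 241.1686747 ]), [12, 10, 83])] [(array([371.11428571, 175.28571429]), [8, 11, 70])]
(array([0.50526324, 0.21903765, 0.15500245]), np.float64(9.385012274100489e-05))
```

View pics/s5.png

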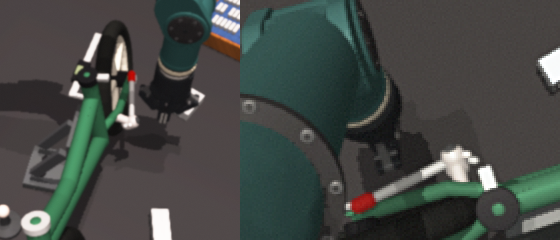

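The push slid past outside the foot: the red foot is back up at (131,75) in the left crop, because the tip was set too far outward. The bike has not moved. I retry with the tip centred on the foot.

Emit:
creep_tool(increments=[{"tz":-0.06},{"tz":-0.12},{"tz":-0.12}])

```text
time_s: 12.85
tool_pos: [0.6007, 0.2114, 0.2002]
tcp_rot: [[-0.307, 0.952, 0.011], [0.952, 0.307, 0.005], [0.001, 0.012, -1.0]]
force: [0.2, -0.6, 0.1]
finger_gap: -0.0003
gripper_force: 0.0
```

```bash
python3 - <<'E'
from h import *
np.set_printoptions(precision=4,suppress=True)
s=arm.state();t=np.array(s["tool_pos"]);Rt=np.array(s["tcp_rot"]);print(t)
p=np.load("bike.npy");R=bikeR(p[0],p[1]);u=np.array([.952,.305,0]);v=np.array([-.305,.952,0])
for q,a,h in((0,.005,.016),(0,.003,.009),(.1,.001,.007),(.2,0,.006),(.3,-.001,.006),(.4,-.002,.006),(.6,-.003,.005),(.8,-.003,.005),(.9,-.003,.005),(1,-.003,.005),(1.1,-.002,.005),(1.2,-.001,.004),(1.3,0,.003)):
    w=R@foot(q)+p[2:]+[.002,-.0035,.001]+a*u+.003*v+[0,0,h];print(q,w,Rt.T@(w-t))
E
```

```text
[0.6007 0.2114 0.2002]
0 [0.5105 0.2236 0.1726] [ 0.0393 -0.0824  0.0266]
0 [0.5086 0.223  0.1656] [ 0.0393 -0.0845  0.0336]
0.1 [0.5129 0.2269 0.1554] [ 0.0417 -0.0793  0.0439]
0.2 [0.5186 0.23   0.1461] [ 0.0429 -0.073   0.0533]
0.3 [0.5247 0.2321 0.1377] [ 0.043  -0.0667  0.0617]
0.4 [0.5311 0.2331 0.1294] [ 0.042  -0.0604  0.0701]
0.6 [0.5455 0.2322 0.1121] [ 0.0367 -0.0472  0.0875]
0.8 [0.5612 0.2273 0.097 ] [ 0.0271 -0.0339  0.1028]
0.9 [0.569  0.2232 0.09  ] [ 0.0209 -0.0279  0.1099]
1 [0.5766 0.2182 0.0836] [ 0.0138 -0.0222  0.1164]
1.1 [0.585  0.2126 0.0776] [ 0.0058 -0.0161  0.1224]
1.2 [0.593  0.206  0.0714] [-0.0029 -0.0105  0.1287]
1.3 [0.6007 0.1987 0.0658] [-0.0122 -0.0055  0.1343]
```

Emit:
creep_tool(increments=[{"tx":0.041,"ty":-0.079,"tz":0.004},{"tx":0.041,"ty":-0.079,"tz":0.004},{"tx":0.041,"ty":-0.079,"tz":0.004},{"tx":0.041,"ty":-0.079,"tz":0.004},{"tx":0.041,"ty":-0.079,"tz":0.004}])

```text
time_s: 13.48
tool_pos: [0.5109, 0.2242, 0.1904]
tcp_rot: [[-0.305, 0.952, 0.001], [0.952, 0.305, 0.0], [-0.0, 0.001, -1.0]]
force: [0.6, -0.3, -0.4]
finger_gap: 0.0002
gripper_force: 0.0
```

```bash
python3 - <<'E'
from h import *
np.set_printoptions(precision=4,suppress=True)
s=arm.state();t=np.array(s["tool_pos"]);Rt=np.array(s["tcp_rot"]);print(t)
p=np.load("bike.npy");R=bikeR(p[0],p[1]);u=np.array([.952,.305,0]);v=np.array([-.305,.952,0])
for q,a,h in((0,.005,.016),(0,.003,.009),(.1,.001,.007),(.2,0,.006),(.3,-.001,.006),(.4,-.002,.006),(.6,-.003,.005),(.8,-.003,.005),(.9,-.003,.005),(1,-.003,.005),(1.1,-.002,.005),(1.2,-.001,.004),(1.3,0,.003)):
    w=R@foot(q)+p[2:]+[.002,-.0035,.001]+a*u+.003*v+[0,0,h];print(q,Rt.T@(w-t))
E
```

```text
[0.5109 0.2242 0.1904]
0 [-0.0004 -0.0006  0.0177]
0 [-0.0004 -0.0026  0.0247]
0.1 [0.002  0.0027 0.0349]
0.2 [0.0032 0.009  0.0443]
0.3 [0.0034 0.0154 0.0526]
0.4 [0.0024 0.0218 0.061 ]
0.6 [-0.0029  0.0352  0.0783]
0.8 [-0.0124  0.0487  0.0934]
0.9 [-0.0186  0.0548  0.1004]
1 [-0.0257  0.0606  0.1069]
1.1 [-0.0336  0.0668  0.1128]
1.2 [-0.0423  0.0725  0.1191]
1.3 [-0.0517  0.0775  0.1247]
```

Emit:
creep_tool(increments=[{"tz":0.018},{"ty":-0.0025,"tz":0.025},{"tx":0.002,"ty":0.0025,"tz":0.035},{"tx":0.003,"ty":0.009,"tz":0.044},{"tx":0.003,"ty":0.0155,"tz":0.0525},{"tx":0.0025,"ty":0.022,"tz":0.061},{"ty":0.0285,"tz":0.07},{"tx":-0.003,"ty":0.035,"tz":0.078},{"tx":-0.003,"ty":0.035,"tz":0.078}])

```text
time_s: 14.6
tool_pos: [0.542, 0.2306, 0.1106]
tcp_rot: [[-0.305, 0.952, -0.005], [0.952, 0.305, -0.003], [-0.001, -0.005, -1.0]]
force: [-0.7, 0.7, 0.2]
finger_gap: 0.0
gripper_force: 0.0
```

```bash
python3 - <<'E'
from h import *
S=optics.read_camera("scene");T=optics.read_camera("top")
a,b=blobs(T,(0,150,100),(8,255,255),(190,160,300,280)),blobs(S,(0,150,100),(8,255,255),(340,140,450,260));print(a,b)
if a and b:print(tri(a[0][0],b[0][0]))
E
```

```text
[(array([225.16666667, 222.66666667]), [3, 7, 12])] [(array([391.13636364, 197.20454545]), [8, 9, 44])]
(array([0.55519159, 0.22287405, 0.10721861]), np.float64(0.004148384534180099))
```

Emit:
creep_tool(increments=[{"tx":-0.005,"ty":0.007,"tz":0.008},{"tx":-0.0095,"ty":0.014,"tz":0.0155},{"tx":-0.0155,"ty":0.02,"tz":0.0225},{"tx":-0.023,"ty":0.026,"tz":0.029},{"tx":-0.031,"ty":0.032,"tz":0.035},{"tx":-0.039,"ty":0.038,"tz":0.041},{"tx":-0.049,"ty":0.043,"tz":0.046},{"tx":-0.049,"ty":0.043,"tz":0.046}])

```text
time_s: 15.7
tool_pos: [0.6003, 0.1972, 0.0659]
tcp_rot: [[-0.304, 0.953, -0.0], [0.953, 0.304, -0.001], [-0.001, -0.0, -1.0]]
force: [0.2, 0.4, -0.2]
finger_gap: -0.0001
gripper_force: 0.0
```

```bash
python3 - <<'E'
from h import *
S=optics.read_camera("scene");T=optics.read_camera("top")
a,b=blobs(T,(0,150,100),(8,255,255),(190,160,340,280)),blobs(S,(0,150,100),(8,255,255),(340,140,480,280));print(a,b)
if a and b:print(tri(a[0][0],b[0][0]))
E
```

```text
[(array([263.26190476, 194.        ]), [8, 8, 42])] [(array([402.04      , 251.46666667]), [11, 11, 75])]
(array([0.63076978, 0.14441266, 0.05463383]), np.float64(0.0022390495484753245))
```

The kickstand snapped down: the foot measures (0.631, 0.144, 0.055) against an expected (0.630, 0.139, 0.051). I rise and move above the top tube with the fingers open.

Emit:
creep_tool(increments=[{"tz":-0.06},{"tz":-0.12},{"tz":-0.18},{"tz":-0.24},{"tz":-0.3},{"tz":-0.33},{"tx":-0.235,"ty":-0.141,"tz":-0.33},{"tx":-0.235,"ty":-0.141,"tz":-0.33},{"tx":-0.235,"ty":-0.141,"tz":-0.33},{"tx":-0.235,"ty":-0.141,"tz":-0.33},{"tx":-0.235,"ty":-0.141,"tz":-0.33},{"tx":-0.235,"ty":-0.141,"tz":-0.33},{"tx":-0.235,"ty":-0.141,"tz":-0.33},{"tx":-0.235,"ty":-0.141,"tz":-0.33}], aperture=0.085)

```text
time_s: 17.55
tool_pos: [0.5379, -0.0656, 0.3961]
tcp_rot: [[-0.31, 0.951, -0.0], [0.951, 0.31, 0.001], [0.001, 0.0, -1.0]]
force: [-0.3, 0.4, 0.5]
finger_gap: 0.0851
gripper_force: 0.0
```

```bash
python3 - <<'E'
from h import *
np.set_printoptions(precision=4,suppress=True)
im=optics.read_camera("wrist");P=optics.camera_params("wrist");S=optics.read_camera("scene");T=optics.read_camera("top")
cv2.imwrite("pics/w6.png",im);np.save("P6.npy",P["cam_to_world"]);cv2.imwrite("pics/s6.png",S);cv2.imwrite("pics/t6.png",T)
a,b=blobs(T,(0,150,100),(8,255,255),(190,160,340,280)),blobs(S,(0,150,100),(8,255,255),(340,140,480,280));print(a,b)
if a and b:print(tri(a[0][0],b[0][0]))
print(arm.state()["joint_pos"],P["cam_to_world"])
E
```

```text
[(array([263.2619, 194.    ]), [8, 8, 42])] [(array([402.0274, 251.4521]), [11, 11, 73])]
(array([0.6307, 0.1444, 0.0547]), np.float64(0.0022571377217613683))
[-12.0182  11.366   17.2627 105.0268  -3.7318  64.169   24.5358] [[ 0.9505 -0.2968 -0.0921  0.5152]
 [ 0.3108  0.9074  0.2829  0.0062]
 [-0.0004 -0.2976  0.9547  0.539 ]
 [ 0.      0.      0.      1.    ]]
```

View pics/w6.png

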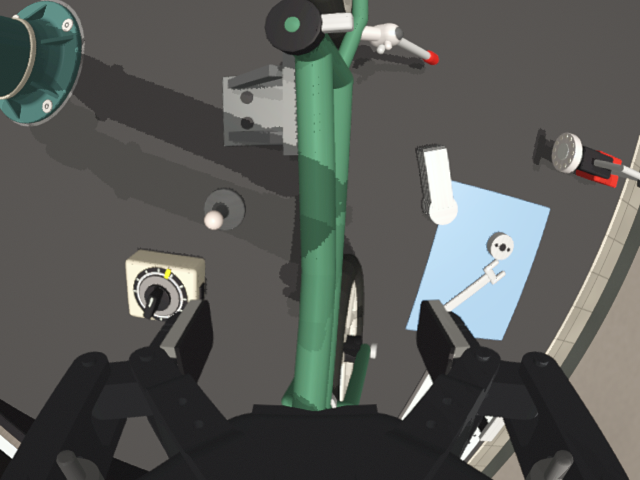

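The wrist view shows the kickstand out with its red foot at (432,58), and the top tube vertical between the fingers with its left edge at about x=301. I check the model's tube line against that edge.

```bash
python3 - <<'E'
from h import *
np.set_printoptions(precision=4,suppress=True)
im=cv2.imread("pics/w6.png");P=dict(mtx=optics.camera_params("wrist")["mtx"],cam_to_world=np.load("P6.npy"))
m=cv2.inRange(cv2.cvtColor(im,cv2.COLOR_BGR2HSV),(55,80,30),(90,255,255))
p=np.load("bike.npy");R=bikeR(p[0],p[1]);tc=R@TUBE+p[2:];u=np.array([np.cos(p[0]),np.sin(p[0]),0])
for r in(140,180,220,260,300):
    x=np.where(m[r,270:380])[0]+270;l=wonz((x[0],r),.24,P);rr=wonz((x[-1],r),.24,P)
    print(r,x[0],x[-1],l,(l-tc)@u,(rr-tc)@u, (l-tc)@np.array([-u[1],u[0],0]))
E
```

```text
140 298 349 [ 0.5066 -0.01    0.24  ] -0.010732296547165865 0.029962954767079938 0.06591467027517896
180 299 346 [ 0.5173 -0.0408  0.24  ] -0.009970297350743784 0.028196075143970763 0.0333763998248793
220 300 344 [ 0.5282 -0.0726  0.24  ] -0.009272531957532585 0.02738633016916491 -0.00024080313434474222
260 301 342 [ 0.5397 -0.1063  0.24  ] -0.008626728195424914 0.026722354726440342 -0.03582777094471755
300 300 339 [ 0.5504 -0.1435  0.24  ] -0.009824214644398756 0.02529963693176778 -0.07450184697061572
```

Emit:
creep_tool(increments=[{"tx":-0.003,"ty":0.002,"tz":0.06},{"tx":-0.003,"ty":0.002,"tz":0.11},{"tx":-0.003,"ty":0.002,"tz":0.15},{"tx":-0.003,"ty":0.002,"tz":0.174},{"tx":-0.003,"ty":0.002,"tz":0.174},{"tx":-0.003,"ty":0.002,"tz":0.174}])

```text
time_s: 18.45
tool_pos: [0.5412, -0.0702, 0.2232]
tcp_rot: [[-0.307, 0.952, 0.002], [0.952, 0.307, -0.0], [-0.001, 0.002, -1.0]]
force: [-0.1, 0.4, -0.2]
finger_gap: 0.0851
gripper_force: 0.0
```

Emit:
creep_tool(increments=[{},{},{},{},{},{},{}], aperture=0.0, force=30)

```text
time_s: 19.32
tool_pos: [0.5407, -0.0702, 0.2226]
tcp_rot: [[-0.306, 0.952, 0.001], [0.952, 0.306, 0.0], [-0.0, 0.001, -1.0]]
force: [0.0, 0.7, 3.7]
finger_gap: 0.029
gripper_force: 31.1
```

Emit:
creep_tool(increments=[{"ty":0.003,"tz":-0.0004},{"ty":0.006,"tz":-0.0009},{"ty":0.009,"tz":-0.0013},{"ty":0.012,"tz":-0.0017},{"ty":0.015,"tz":-0.002},{"ty":0.018,"tz":-0.0024},{"ty":0.0215,"tz":-0.0028},{"ty":0.025,"tz":-0.0032},{"ty":0.025,"tz":-0.0032}], aperture=0.0, force=20)

```text
time_s: 20.45
tool_pos: [0.562, -0.0628, 0.226]
tcp_rot: [[-0.308, 0.951, -0.005], [0.951, 0.308, -0.0], [0.002, -0.005, -1.0]]
force: [-4.4, 1.4, 11.0]
finger_gap: 0.0285
gripper_force: 32.7
```

```bash
cat >> h.py <<'E'
def look(tag):
    S=optics.read_camera("scene");T=optics.read_camera("top");cv2.imwrite(f"pics/{tag}s.png",S);cv2.imwrite(f"pics/{tag}t.png",T)
    return S,T
E
python3 - <<'E'
from h import *
S,T=look("h1")
a,b=blobs(T,(0,150,100),(8,255,255),(190,140,340,280)),blobs(S,(0,150,100),(8,255,255),(340,140,480,300));print(a,b)
if a and b:print(tri(a[0][0],b[0][0]))
E
```

```text
[(array([263.32432432, 191.72972973]), [8, 7, 37])] [(array([404.91549296, 254.57746479]), [10, 11, 71])]
(array([0.63835425, 0.14534118, 0.04690344]), np.float64(0.002126285783621066))
```

Emit:
creep_tool(increments=[{"tz":-0.001},{"ty":0.003,"tz":-0.0018},{"ty":0.006,"tz":-0.0022},{"ty":0.009,"tz":-0.0025},{"ty":0.012,"tz":-0.0027},{"ty":0.015,"tz":-0.0029},{"ty":0.018,"tz":-0.0031},{"ty":0.021,"tz":-0.0033},{"ty":0.0245,"tz":-0.0034},{"ty":0.0245,"tz":-0.0034},{"ty":0.0245,"tz":-0.0034}])

```text
time_s: 21.92
tool_pos: [0.5875, -0.0545, 0.2287]
tcp_rot: [[-0.307, 0.952, 0.0], [0.952, 0.307, 0.001], [0.001, 0.0, -1.0]]
force: [-3.6, 4.4, 1.0]
finger_gap: 0.0286
gripper_force: 32.4
```

```bash
cat > pose.py <<'E'
from h import *
import sys
np.set_printoptions(precision=4,suppress=True)
S,T=look(sys.argv[1])
a,b=blobs(T,(0,150,100),(8,255,255),(190,140,340,280)),blobs(S,(0,150,100),(8,255,255),(340,140,480,300))
if a and b:print("foot",a[0],b[0],tri(a[0][0],b[0][0]))
W=np.zeros((560,800,3),np.uint8)
c=cv2.resize(S[110:480,230:420],None,fx=1.5,fy=1.5);W[:c.shape[0],:c.shape[1]]=c
c=cv2.resize(T[140:300,150:510],(515,229));W[:229,285:800]=c
w=optics.read_camera("wrist");cv2.imwrite(f"pics/{sys.argv[1]}w.png",w);W[240:560,300:727]=cv2.resize(w,(427,320));cv2.imwrite(f"pics/{sys.argv[1]}.png",W)
E
python3 pose.py h2
```

```text
foot (array([263.2963, 191.0741]), [8, 6, 27]) (array([406.5692, 258.0769]), [10, 10, 65]) (array([0.6435, 0.1471, 0.0341]), np.float64(0.0018803653131403985))
```

View pics/h2.png

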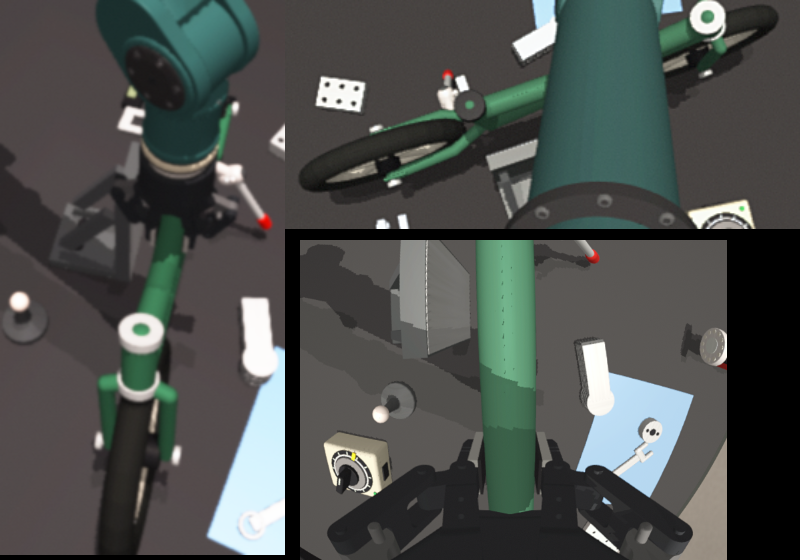

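```bash
cat > tilt.py <<'E'
from h import *
import sys
np.set_printoptions(precision=4,suppress=True)
tag=sys.argv[1];S=cv2.imread(f"pics/{tag}s.png");T=cv2.imread(f"pics/{tag}t.png")
W=(0,0,150),(180,60,255)
print("T white",[(np.round(c,1),s) for c,s in blobs(T,*W,(195,190,245,280),6)],[(np.round(c,1),s) for c,s in blobs(T,*W,(420,135,475,200),6)])
print("S white",[(np.round(c,1),s) for c,s in blobs(S,*W,(285,310,355,430),6)])
G=(60,90,90),(85,255,255)
print("caps",[(np.round(c,1),s) for c,s in blobs(T,*G,(268,203,290,224),6)],[(np.round(c,1),s) for c,s in blobs(T,*G,(434,142,456,162),6)],[(np.round(c,1),s) for c,s in blobs(S,*G,(312,320,336,340),6)])
E
python3 tilt.py h2
```

```text
T white [(array([199.4, 206. ]), [11, 22, 186]), (array([213. , 229.2]), [9, 5, 28]), (array([234.3, 250.8]), [8, 3, 12]), (array([201. , 258.9]), [10, 4, 22]), (array([225.5, 267.3]), [9, 6, 29])] [(array([445.6, 152.1]), [25, 28, 446]), (array([425.8, 183.9]), [9, 5, 16]), (array([445. , 190.5]), [5, 4, 16])]
S white [(array([323.7, 331.5]), [30, 28, 586]), (array([321.8, 369.3]), [29, 19, 200]), (array([332.3, 386.6]), [4, 21, 49]), (array([295.4, 403.4]), [6, 11, 49]), (array([347.3, 412.8]), [6, 13, 59])]
caps [(array([278.4, 212.8]), [6, 5, 23]), (array([269.1, 220.9]), [4, 6, 14])] [(array([444.8, 151.2]), [8, 8, 50])] [(array([323.6, 329.4]), [10, 7, 50])]
```

```bash
cat > fit.py <<'E'
from h import *
from scipy.optimize import least_squares
np.set_printoptions(precision=4,suppress=True)
def fit(obs,free_z=False):
    def f(x):
        R=bikeR(x[0],x[1]);o=np.array([x[2],x[3],x[4]]);return np.ravel([np.array(proj(n,R@b+o))-uv for n,b,uv in obs]).tolist()+[x[4]*500]
    r=least_squares(f,[.31,0,.58,0,0],loss="soft_l1",f_scale=1.5)
    print("yaw,lean",np.degrees(r.x[:2]),r.x[2:]);print(np.round(np.reshape(f(r.x)[:-1],(-1,2)),1).tolist());return r.x
E
python3 - <<'E'
from fit import *
print(tri((444.8,151.2),(323.6,329.4)),tri((445,190.5),(295.4,403.4)))
A=lambda x,y:np.array([x,y,.127])
o=[("top",HEAD,(444.8,151.2)),("scene",HEAD,(323.6,329.4)),("top",SEAT,(278.4,212.8)),
("top",A(.044,.25),(213,229.2)),("top",A(-.044,.25),(225.5,267.3)),("top",A(-.044,-.25),(445,190.5)),
("scene",A(-.044,-.25),(295.4,403.4)),("scene",A(.044,-.25),(347.3,412.8)),
("top",foot(1.92),(263.3,191.1)),("scene",foot(1.92),(406.6,258.1))]
fit(o)
# same foot points before lifting, for bias
p=np.load("bike.npy");R=bikeR(p[0],p[1]);print(proj("top",R@foot(1.92)+p[2:]),proj("scene",R@foot(1.92)+p[2:]),"meas 263.3,194 / 402,251.5")
E
```

```text
(array([ 0.6343, -0.2032,  0.3334]), np.float64(0.0005219849632569537)) (array([ 0.6185, -0.2623,  0.1276]), np.float64(0.0008254599567913093))
yaw,lean [19.1719  2.4662] [ 0.5812 -0.0072  0.001 ]
[[0.6, 0.2], [-0.1, 1.4], [0.3, -0.6], [0.4, -0.2], [0.6, 0.4], [-1.3, 1.2], [0.2, -1.8], [0.7, -0.5], [0.3, 0.3], [0.4, -0.1]]
(np.float64(266.0923454119752), np.float64(195.32126543245096)) (np.float64(400.6469942171434), np.float64(253.96215531484765)) meas 263.3,194 / 402,251.5
```

The fit is clean (residuals below 2 px) and gives 2.5° of lean still to the right. I move about 10 mm further.

Emit:
creep_tool(increments=[{"ty":0.003},{"ty":0.006},{"ty":0.009},{"ty":0.012},{"ty":0.012},{"ty":0.012},{"ty":0.012}])

```text
time_s: 22.95
tool_pos: [0.599, -0.051, 0.2289]
tcp_rot: [[-0.306, 0.952, 0.001], [0.952, 0.306, 0.001], [0.0, 0.001, -1.0]]
force: [-3.1, 4.7, 1.5]
finger_gap: 0.0289
gripper_force: 32.6
```

```bash
python3 pose.py h3; sed -i 's/(268,203,290,224)/(264,195,294,224)/;s/(434,142,456,162)/(430,135,456,162)/;s/(312,320,336,340)/(312,312,345,345)/' tilt.py; python3 tilt.py h3
```

```text
foot (array([263.1739, 190.4348]), [8, 6, 23]) (array([407.2424, 259.6364]), [10, 11, 66]) (array([0.6461, 0.1478, 0.029 ]), np.float64(0.0027248828639159267))
T white [(array([199.4, 206. ]), [11, 22, 186]), (array([212.1, 225.4]), [7, 4, 15]), (array([231.1, 241. ]), [13, 5, 22]), (array([203.2, 250.2]), [16, 7, 37]), (array([233.5, 248.8]), [7, 3, 13]), (array([224.7, 263.8]), [9, 5, 29])] [(array([442.5, 145.3]), [26, 27, 397]), (array([462.2, 160.4]), [15, 6, 25]), (array([426.7, 173.9]), [8, 3, 9]), (array([425.3, 182.8]), [10, 6, 26]), (array([443.5, 187.7]), [8, 5, 24])]
S white [(array([335.2, 333.8]), [30, 28, 590]), (array([330.1, 370.9]), [29, 21, 207]), (array([299.1, 403.2]), [5, 13, 52]), (array([351. , 414.5]), [7, 12, 61])]
caps [(array([290.7, 206.5]), [7, 15, 76]), (array([276.1, 204.9]), [5, 5, 22]), (array([269.1, 217.2]), [13, 7, 56])] [(array([441.6, 142.5]), [8, 8, 51]), (array([451.8, 160.4]), [4, 3, 8])] [(array([338.5, 316. ]), [14, 11, 112]), (array([335.4, 331.8]), [10, 7, 55])]
```

```bash
python3 - <<'E'
from fit import *
A=lambda x,y:np.array([x,y,.127])
o=[("top",HEAD,(441.6,142.5)),("scene",HEAD,(335.4,331.8)),("top",SEAT,(276.1,204.9)),
("top",A(.044,.25),(212.1,225.4)),("top",A(-.044,.25),(224.7,263.8)),("top",A(-.044,-.25),(443.5,187.7)),
("scene",A(-.044,-.25),(299.1,403.2)),("scene",A(.044,-.25),(351,414.5)),
("top",foot(1.92),(263.2,190.4)),("scene",foot(1.92),(407.2,259.6))]
x=fit(o);fit(o[:8])
R=bikeR(x[0],x[1]);print(R@TUBE+x[2:],R@foot(1.92)+x[2:])
E
```

```text
yaw,lean [19.0366 -0.223 ] [ 0.5824 -0.0071  0.0011]
[[0.5, 0.4], [-0.2, 1.4], [-0.1, -0.9], [0.6, 0.3], [0.2, 0.4], [-0.5, 1.0], [0.3, -1.1], [0.9, -0.7], [0.5, 0.3], [0.7, 0.1]]
yaw,lean [19.0103 -0.1767] [ 0.5827 -0.007   0.001 ]
[[0.5, 0.4], [-0.2, 1.5], [-0.0, -0.9], [0.6, 0.2], [0.2, 0.3], [-0.6, 0.9], [0.3, -1.0], [0.9, -0.7]]
[ 0.598  -0.0493  0.2451] [0.6464 0.1475 0.029 ]
```

View pics/h3.png

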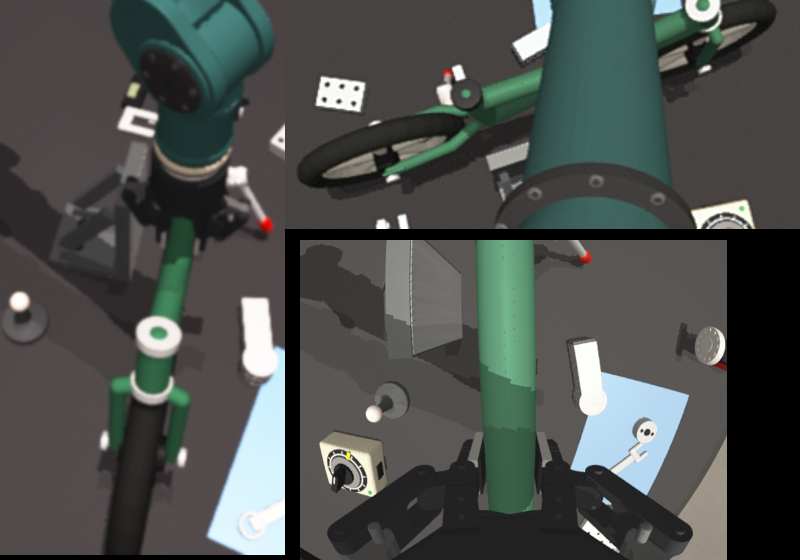

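The bike is upright (lean about 0.2°, foot 29 mm up), clear of the angle plate, and the bystanders have not been touched. I press lightly to seat the wheels, then hand in.

Emit:
creep_tool(increments=[{"tz":0.0005},{"tz":0.0005},{"tz":0.0005},{"tz":0.0005}])

```text
time_s: 23.6
tool_pos: [0.5992, -0.0509, 0.2289]
tcp_rot: [[-0.307, 0.952, 0.001], [0.952, 0.307, 0.001], [0.0, 0.001, -1.0]]
force: [-3.4, 4.0, 4.2]
finger_gap: 0.029
gripper_force: 32.8
```

```bash
python3 -c "
from bench import arm, optics;print(arm.close_job())"
```

```text
the job is handed in; nothing more can be done
None
```

I handed the job in at 23.6 s: the dial points at the yellow tab to within about 2°, the kickstand is snapped fully down (its first push slipped off, the second worked), and the arm is still gripping the bike upright (about 0.2° of lean by camera fit) with the wheels pressed on the granite and the foot's centre about 29 mm up. The verdict was not shown.

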